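# Put the cutting ruler away in the desk cabinet

### The job

Put the aluminium cutting ruler away in the small desk cabinet: pull the cabinet's front flap all the way down until it lies level, slide the ruler flat, rib up and end first, into the empty slot until it is all the way in, then close the flap fully. Leave the books, the mug and the speaker where they are.

Things in the scene. Friction and masses are not known exactly. Their poses are not given: they have to be found in the camera images.
- cabinet: White desk cabinet, 240 mm deep (x), 246 wide (y), 96 high, fixed. Origin: centre of its underside; x from front to back, y to its left seen from the front. Front plane at x = -120 mm. Bottom 45 mm: drawers (not used), knobs 11 mm out. Above: a compartment behind a flap, under a 6 mm clear top, split in three slots: left empty, middle with a black case, right with notebooks.
- flap (a joint): Angle of the front flap: 0 closed (upright), 1.56 fully open: level, pointing out, inner face flush with the slot floor. Plywood board 246 mm wide, 51 tall, 10 thick, hinged on its bottom edge; it lies before the front plane. Stiff hinge (0.10 N m, about 1.5 N at the tongue) holds any angle; no latch. May start ajar up to 0.15.
- flap_hinge (a point): Middle of the flap's hinge line: on the cabinet's front plane, at the height of the slot floor, 45 mm above the desk; axes as the cabinet's. Opening swings the flap's top edge from up (+z) towards -x.
- flap_pull (a point): Centre of the flap's pull tongue: 30 mm wide (its y), 10 thick (its x), rising 30 mm from the middle of the flap's top edge in the flap's plane; so it stands above the cabinet's top when closed and points out level when open. 12 mm below its tip; 69 mm from the hinge line, 5 mm outside the inner face. Moves with the flap.
- slot (a point): Middle of the mouth of the empty left slot: on the cabinet's front plane, on the slot floor (45 mm above the desk), half-way between its side walls. x points into the slot, y across, z up. The slot is 57 mm wide, 45 high, 224 deep to the back board; its walls are 6 (divider) and 11 mm.
- ruler: Flat aluminium cutting ruler, 220 mm long (x), 50 wide (y), base 4 mm thick, with a raised finger-guard rib 12 mm wide along the whole middle, top 19 mm above the underside; about 0.11 to 0.22 kg. Lies rib up on the desk. Origin: centre of its underside, z up. Both ends alike: either may go in first.
- books: Stack of three notebooks, 170 x 120 x 46 mm, loose on the desk. Origin: centre of its underside.
- mug: White ceramic mug, 80 mm across, 88 high, handle to its +y, loose. Origin: centre of its underside.
- speaker: Small black desk speaker on a round foot, 72 mm across, 120 high, loose. Origin: centre of its underside.
Mind the look-alikes: they are no part of the job. Several things look just like the ruler: the one meant starts farthest from the robot's base.

How it is judged:
On the way, in this order (a step that is already met when the one before it is completed fails the run):
1. the flap is pulled all the way down until it lies level (value of joint flap above 1.4 rad), for 0.2 s.
2. with the flap down, the ruler is slid all the way into the empty slot, flat and rib up (x of ruler in the frame of slot above 0.105 m and y of ruler in the frame of slot between -0.007 and 0.007 m and z of ruler in the frame of slot below 0.012 m and angle between the x axis of ruler and the x axis of slot, either way round below 0.1 rad and angle between ruler's own z axis and vertical below 0.1 rad and value of joint flap above 1 rad), for 0.2 s.
At the end, for the whole second after the job is handed in: The ruler lies flat and rib up on the floor of the empty slot, along it (within 0.1 rad), its whole length inside (its centre at least 106 mm in from the slot's mouth), the flap is closed to within 0.06 rad, and all is at rest (value of joint flap below 0.06 rad and x of ruler in the frame of slot above 0.106 m and y of ruler in the frame of slot between -0.007 and 0.007 m and z of ruler in the frame of slot between -0.005 and 0.012 m and angle between the x axis of ruler and the x axis of slot, either way round below 0.1 rad and angle between ruler's own z axis and vertical below 0.1 rad and linear speed of ruler below 0.02 m/s and velocity of joint flap between -0.1 and 0.1 rad/s); the robot touches nothing.
It fails at once if the books are shifted more than 30 mm or tipped (distance of books from where it was at the start of the episode above 0.03 m or angle between books's own z axis and vertical above 0.3 rad).
It fails at once if the mug is shifted more than 30 mm or tipped (distance of mug from where it was at the start of the episode above 0.03 m or angle between mug's own z axis and vertical above 0.3 rad).
It fails at once if the speaker is shifted more than 30 mm or tipped (distance of speaker from where it was at the start of the episode above 0.03 m or angle between speaker's own z axis and vertical above 0.3 rad).
It also fails if it takes over 72 s, if anything falls off the work surface, if the arm or the gripper's body presses on something with over 40 N, if the wrist force passes 120 N, or if a joint passes its speed limit or range.

### The arm

A 7-joint arm with a two-finger parallel gripper is mounted at the origin on the work surface. World frame = base frame: x ahead of the robot, y to its left, z up, the work surface at z = 0. Lengths are in m, angles in rad, forces in N, time in s.
With the tool pointing down it reaches from about 0.4 to 0.875 m from the base axis. Payload 6.5 kg.
Tool frame: the origin (TCP) lies on the centre line of the jaws, within the pads' length; the fingertips stand 14 mm ahead of it and the grasp point (between the pads) lies 5 mm behind it; z points along the fingers, y is the direction in which the jaws open and shut (so a half turn about z gives the same grasp; the last joint's range is limited). The gripper opens to 85 mm and grips with 20 to 120 N. Pads are 22 mm wide; open, the fingers measure 114 mm over their backs; the gripper's body (76 mm by 85 mm) begins 54 mm behind the grasp point. The pads swing forward as they close: fully open they stand 13 mm farther back than shut.
Start: joints at [-1.318, 0.536, -0.004, 1.538, 0.003, 1.067, -0.071], TCP at [0.204, 0.617, 0.245] pointing down, gripper open.
Joint ranges: [-2.7, 2.7], [-0.37, 2.16], [-1.27, 1.26], [0.24, 2.4], [-1.31, 4.45], [0.19, 1.91], [-2.76, 2.76]. Speed limits (rad/s): [2.39, 2.39, 3.14, 3.14, 3.14, 3.14, 3.14].

### API

Orientations are given as a rotation vector (axis times angle).
In Python, from plant import env gives the robot as it stands.
- The arm moves only by the tool carry_out, never from a script. Its argument "increments" is a list of rows, each an object with "travel": the shift along the world's x, y, z in m, a list of three; "rotation": the turn, a rotation vector about the world's x, y, z in rad, a list of three; "jaw": the closure, from 0 (fully open) to 1 (shut). A call has 1 to 8 rows; each row is the pose to reach, as a shift and turn from the pose commanded when the call began; what a row does not reach only later rows make up. A row lasts 1/12 s, in which the tool goes at most 41.7 mm and 7.16 degrees, less where a joint would pass 70% of its speed; a pose out of reach is approached as far as the arm can. A call with a gripper value outside its range is refused whole. The fingers move at their own pace and stop on an object; "force" is the grip in N (left out, the last holds). Time passes only in rows, so rows that repeat a pose let the fingers close. It gives the time, the measured TCP pose, the force and the opening at its end, in the units of the state.
- env.get_obs(): the state, without advancing time (a new reading comes with each control period).
- env.grab_frame(name): name is "side" or "top"; returns a dict with "img" (480x640x3 uint8, red, green, blue), "camera_matrix" (3x3 intrinsics, pixels), "k1" (the pictures are not rectified: a ray, as slopes to the right and down, at radius r is drawn at 1 + k1 r^2 times it, then the intrinsics apply), "eye" and "orientation" of the camera in the world. Camera axes: x right, y up, looking along -z (the intrinsics and any distortion apply to the point x, -y, -z); pixel columns grow to the right and rows downward; lengths in m; the calibration is good to about 2 mm. A picture is of the moment at which its call begins. There is no depth.
- env.sign_off(): hands the job in, once; it reports no verdict.
The state is a dict: "time_s": time; "joint_pos": joint angles; "joint_velocities": joint speeds; "tau": joint torques, N m; "tool_pos": TCP position; "tcp_rot": TCP orientation; "contact_force": force on the tool from outside, world axes, zero at the start; "moment": the same for the moment, N m; "gripper_width": finger opening in m.
Only numpy, scipy, OpenCV 4.12 (cv2) and the standard library are available. Lean on these libraries where they do the work, as an engineer would, in place of code of your own. Each camera call takes 0.05 s, during which the arm holds its last target. There are 200 camera calls.

## Working session

There is one attempt and no reset: what is moved stays moved. The work goes in short steps, Python scripts to look and compute and a tool call to move; the robot and the scene stay as the last step left them, time stands still between calls to the robot, and variables do not carry over. Pictures are saved under pics/ and viewed, on a budget of 10 in all, crops included, one or two more only if the job needs it, and the job is handed in when it is done.

Besides the shell and the picture viewer there is one more tool, called after ">>>" in YAML: its name, and indented under it one key for each argument. carry_out: Moves the arm, as the interface text tells. Its arguments: {"type":"object","properties":{"increments":{"type":"array","items":{"type":"object","properties":{"travel":{"type":"array","items":{"type":"number"}},"rotation":{"type":"array","items":{"type":"number"}},"jaw":{"type":"number"}}}},"force":{"type":"number"}},"required":["increments"]}

```bash
ls; mkdir -p pics; python3 - <<'E'
from plant import env
import cv2
print(env.get_obs())
for n in("top","side"):
    f=env.grab_frame(n); cv2.imwrite(f"pics/{n}0.png",f["img"][:,:,::-1]); print({k:v for k,v in f.items() if k!="img"})
E
```

```text
pics
{'time_s': 0.0, 'joint_pos': array([-1.31818455,  0.53718459, -0.00442316,  1.53888817,  0.00259851,
        1.06733105, -0.07122794]), 'joint_velocities': array([ 4.92188585e-04, -8.06661382e-04, -8.96244277e-05,  4.62473068e-04,
        1.35833303e-04, -1.84230577e-03,  1.41921769e-03]), 'tau': array([-1.31139936e-04, -5.83414257e+01,  1.04868717e+00, -2.59116465e+01,
        1.23013588e-02,  9.44552652e-03, -2.03936520e-05]), 'tool_pos': array([0.20356369, 0.61663995, 0.24439544]), 'tcp_rot': array([-4.98599855e-01, -3.10162230e+00,  2.82625821e-03]), 'contact_force': array([ 0.00348103, -0.03420373,  0.37515766]), 'moment': array([ 0.04474513, -0.01918862,  0.02398194]), 'gripper_width': 0.08552579182668303}
{'camera_matrix': array([[479.22390119,   0.        , 320.55481708],
       [  0.        , 479.22390119, 246.07904611],
       [  0.        ,   0.        ,   1.        ]]), 'k1': 0.03550648544166626, 'eye': array([0.38131683, 0.02351737, 1.08115234]), 'orientation': array([ 0.09361828, -0.12787756, -1.58923913])}
{'camera_matrix': array([[581.29351129,   0.        , 325.64969942],
       [  0.        , 581.29351129, 244.85979165],
       [  0.        ,   0.        ,   1.        ]]), 'k1': -0.09584666132310952, 'eye': array([ 0.08333673, -0.77703369,  1.13912043]), 'orientation': array([ 0.71792771, -0.17939135, -0.5028434 ])}
```

View pics/top0.png

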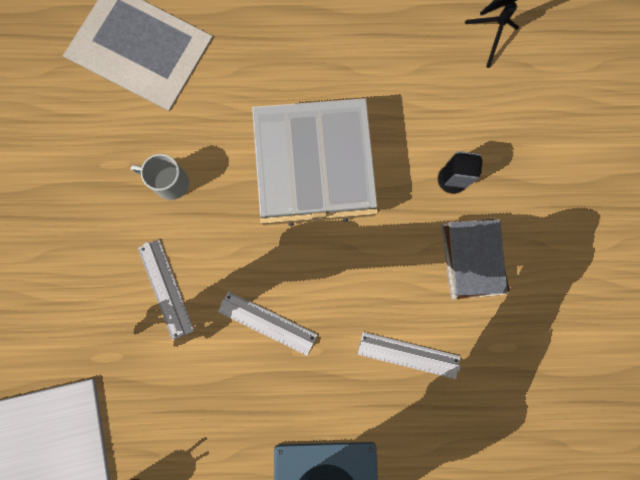

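View pics/side0.png

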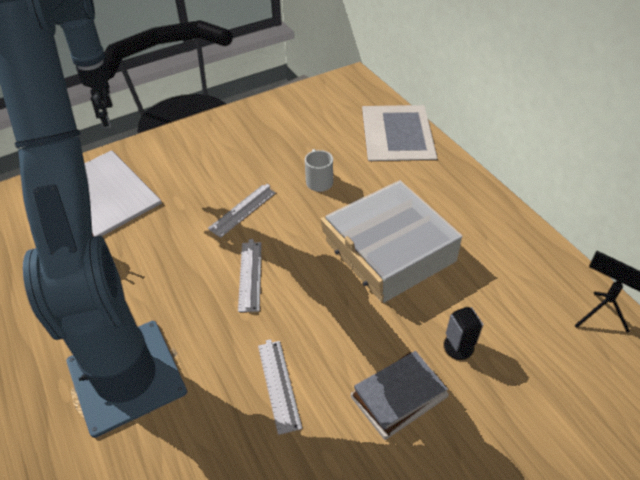

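The top view shows the cabinet at about (315,160), with its front towards the robot. There are three rulers, at (165,290), (268,323) and (410,355). The left one looks farthest from the base. I'll measure next.

```bash
cat > h.py <<'E'
import numpy as np, cv2
from scipy.spatial.transform import Rotation as R
from plant import env
class Cam:
    def __init__(s,n):
        f=env.grab_frame(n); s.img=f["img"]; s.K=f["camera_matrix"]; s.k1=f["k1"]; s.e=f["eye"]; s.Rm=R.from_rotvec(f["orientation"]).as_matrix()
    def rays(s,px):
        p=cv2.undistortPoints(np.array(px,float).reshape(-1,1,2),s.K,np.array([s.k1,0,0,0.])).reshape(-1,2)
        return np.c_[p[:,0],-p[:,1],-np.ones(len(p))]@s.Rm.T
    def plane(s,px,z):
        d=s.rays(px); return s.e+d*((z-s.e[2])/d[:,2])[:,None]
    def proj(s,P):
        c=(np.atleast_2d(P)-s.e)@s.Rm; x=c[:,0]/-c[:,2]; y=-c[:,1]/-c[:,2]; r=1+s.k1*(x*x+y*y)
        return np.c_[x*r,y*r]@s.K[:2,:2].T+s.K[:2,2]
    def save(s,name,box=None,k=1):
        im=s.img[:,:,::-1]
        if box: x0,y0,x1,y1=box; im=im[y0:y1,x0:x1]
        cv2.imwrite("pics/"+name,cv2.resize(im,None,fx=k,fy=k,interpolation=cv2.INTER_CUBIC))
def blobs(img,smax=70,amin=400):
    hsv=cv2.cvtColor(img,cv2.COLOR_RGB2HSV); m=(hsv[...,1]<smax).astype(np.uint8)
    n,l,st,c=cv2.connectedComponentsWithStats(m)
    return [(l==i) for i in range(1,n) if st[i,4]>amin]
E
python3 - <<'E'
from h import *
for n in("top","side"):
    c=Cam(n)
    print(n)
    for b in blobs(c.img):
        ct=max(cv2.findContours(b.astype(np.uint8),0,1)[0],key=cv2.contourArea)[:,0]
        w=c.plane(ct,0.004)[:,:2]
        r=cv2.minAreaRect((w*1000).astype(np.float32)); 
        print(ct.mean(0).round(),np.round(r[0],1),np.round(r[1],1),round(r[2],1),"base dist",round(np.hypot(*r[0])))
        if n=="top": print("   ",cv2.boxPoints(r).round(0).tolist())
    if n=="top":
        c.save("topcrop.png",(130,90,390,350),2.3)
        print("cab", c.plane([(253,107),(366,99),(376,210),(261,218)],.096).round(4).tolist())
    else: c.save("sidecrop.png",(180,150,480,320),2.6)
E
```

```text
top
[139.  48.] [1020.9  418.8] [283.  212.8] 61.3 base dist 1103
    [[860.0, 346.0], [1046.0, 244.0], [1182.0, 492.0], [995.0, 594.0]]
[313. 158.] [743.9   9.5] [269.1 270.7] 3.7 base dist 744
    [[601.0, 136.0], [618.0, -134.0], [887.0, -117.0], [869.0, 153.0]]
[461. 171.] [ 702.8 -334.2] [ 77.9 120.6] 49.8 base dist 778
    [[632.0, -325.0], [724.0, -403.0], [774.0, -343.0], [682.0, -266.0]]
[161. 175.] [705.6 356.3] [130.  87.] 42.2 base dist 790
    [[628.0, 345.0], [687.0, 280.0], [783.0, 368.0], [725.0, 432.0]]
[474. 258.] [ 499.8 -350.7] [174.5 136.2] 3.0 base dist 611
    [[409.0, -287.0], [416.0, -423.0], [590.0, -414.0], [583.0, -278.0]]
[165. 289.] [447.2 345.6] [225.1  52.1] 21.6 base dist 565
    [[333.0, 328.0], [352.0, 280.0], [561.0, 363.0], [542.0, 411.0]]
[267. 323.] [365.1 121. ] [223.5  51.9] 63.2 base dist 385
    [[291.0, 33.0], [338.0, 10.0], [439.0, 209.0], [392.0, 232.0]]
[409. 355.] [ 287.5 -191.9] [225.3  51.4] 74.9 base dist 346
    [[233.0, -294.0], [283.0, -307.0], [342.0, -90.0], [292.0, -77.0]]
[ 54. 436.] [135.8 573.2] [209.9 213.4] 11.3 base dist 
[... 205 characters left out ...]
255, 0.1389, 0.096], [0.8405, -0.1054, 0.096], [0.5948, -0.1179, 0.096], [0.5822, 0.1234, 0.096]]
side
[347. 114.] [971.5 601. ] [1747.8 2609.9] 59.2 base dist 1142
[ 41. 244.] [-73.5 806.2] [ 198.2 1254.2] 2.3 base dist 810
[319. 170.] [712.8 386.8] [191.8  82.4] 61.2 base dist 811
[113. 313.] [ 57.1 347. ] [960.4 315.8] 75.9 base dist 352
[395. 239.] [750.9  54.4] [307.4 327.9] 3.8 base dist 753
[241. 210.] [449.2 348.4] [236.   55.8] 21.4 base dist 568
[250. 276.] [367.1 127.1] [235.8  53.3] 62.9 base dist 388
[464. 336.] [ 717.2 -279.8] [151.4  77.2] 33.3 base dist 770
[279. 387.] [ 288.9 -184.2] [232.7  52.5] 75.0 base dist 343
[392. 396.] [ 504.3 -335. ] [186.6 136.8] 3.5 base dist 605
```

View pics/topcrop.png

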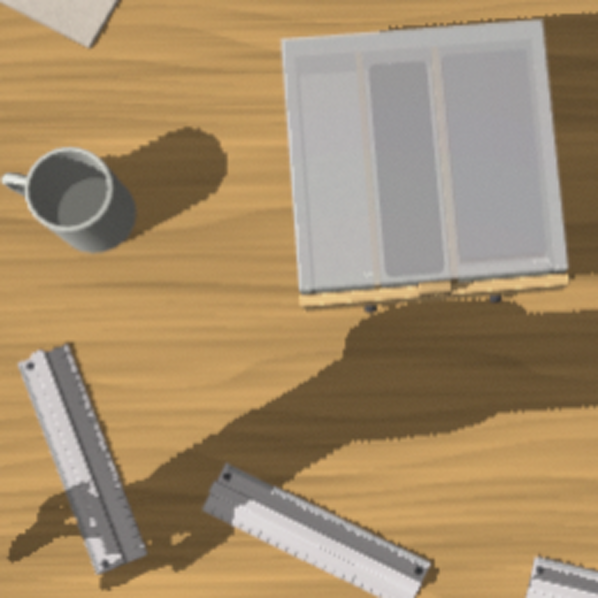

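View pics/sidecrop.png

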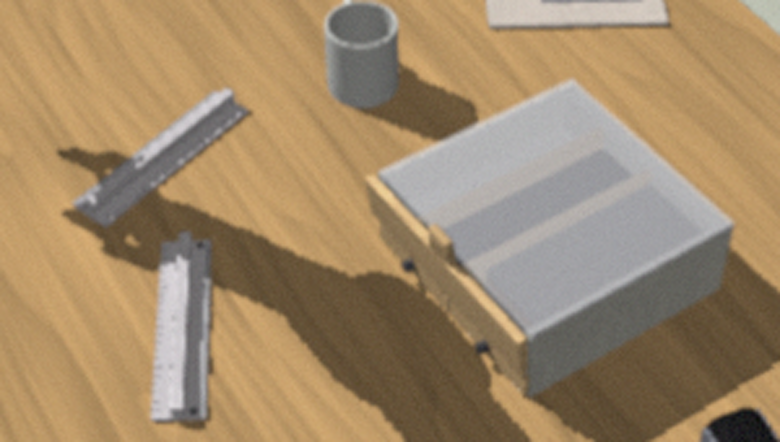

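The crops confirm that the left ruler is the target. The closed flap's tongue is at about full-frame (320,214) in the top view and (349,238) in the side view. Next I'll fit the cabinet edges and check the flap angle.

```bash
python3 - <<'E'
from h import *
c=Cam("top"); s=Cam("side")
b=[b for b in blobs(c.img) if b[158,300]][0].astype(np.uint8)
ct=max(cv2.findContours(b,0,1)[0],key=cv2.contourArea)[:,0]
W=c.plane(ct,.096)[:,:2]
yaw=np.radians(3.3); O=np.array([.711,.0095])
for it in range(4):
    Rz=np.array([[np.cos(yaw),-np.sin(yaw)],[np.sin(yaw),np.cos(yaw)]]); L=(W-O)@Rz
    res={}
    for n,a,v in(("front",0,-.12),("back",0,.12),("left",1,.123),("right",1,-.123)):
        m=(abs(L[:,a]-v)<.008)&(abs(L[:,1-a])<.1); p=np.polyfit(L[m,1-a],L[m,a],1)
        r=L[m,a]-np.polyval(p,L[m,1-a]); k=abs(r)<.0015; p=np.polyfit(L[m,1-a][k],L[m,a][k],1); res[n]=p
    sl=np.mean([res["left"][0],res["right"][0],-res["back"][0],-res["front"][0]])
    O=O+Rz@np.array([(res["front"][1]+res["back"][1])/2,(res["left"][1]+res["right"][1])/2]); yaw+=sl
    print(np.degrees(yaw).round(2),O.round(4),{k:(v[0].round(4),v[1].round(4)) for k,v in res.items()})
cab=lambda p:np.c_[(np.atleast_2d(p)[:,:2]@Rz.T)+O,np.atleast_2d(p)[:,2]]
Rz=np.array([[np.cos(yaw),-np.sin(yaw)],[np.sin(yaw),np.cos(yaw)]])
print("hinge",cab([-.12,0,.045]),"slot",cab([-.12,.0835,.045]))
hs=cv2.cvtColor(s.img,cv2.COLOR_RGB2HSV)
for th in(0,.08,.15):
    u=np.array([-np.sin(th),0,np.cos(th)]);n=np.array([-np.cos(th),0,-np.sin(th)])
    P=[np.array([-.12,y,.045])+u*.081+n*d for y in(-.015,.015) for d in(0,.01)]+[np.array([-.12,y,.045])+u*.051+n*.01 for y in (-.123,.123)]
    print(th,"side",s.proj(cab(P)).round(1).tolist(),"top",c.proj(cab(P)).round(1).tolist())
s.save("tongueside.png",(310,190,400,310),5); 
T=R.from_rotvec(env.get_obs()["tcp_rot"]).as_matrix();print(T.round(3))
E
```

```text
3.76 [0.7132 0.0107] {'front': (np.float64(-0.0058), np.float64(-0.1191)), 'back': (np.float64(-0.0131), np.float64(0.1237)), 'left': (np.float64(0.0056), np.float64(0.1237)), 'right': (np.float64(0.0073), np.float64(-0.1215))}
3.75 [0.7132 0.0108] {'front': (np.float64(0.0026), np.float64(-0.1214)), 'back': (np.float64(-0.0053), np.float64(0.1214)), 'left': (np.float64(-0.0024), np.float64(0.1226)), 'right': (np.float64(-0.0006), np.float64(-0.1226))}
3.75 [0.7132 0.0108] {'front': (np.float64(0.0025), np.float64(-0.1214)), 'back': (np.float64(-0.0054), np.float64(0.1214)), 'left': (np.float64(-0.0023), np.float64(0.1226)), 'right': (np.float64(-0.0006), np.float64(-0.1226))}
3.75 [0.7132 0.0108] {'front': (np.float64(0.0025), np.float64(-0.1214)), 'back': (np.float64(-0.0054), np.float64(0.1214)), 'left': (np.float64(-0.0023), np.float64(0.1226)), 'right': (np.float64(-0.0006), np.float64(-0.1226))}
hinge [[0.59347408 0.00290131 0.045     ]] slot [[0.58801151 0.08622244 0.045     ]]
0 side [[357.2, 242.0], [353.7, 243.8], [349.8, 234.3], [346.4, 236.1], [380.9, 281.7], [321.6, 218.1]] top [[326.2, 208.0], [326.6, 212.8], [311.5, 209.2], [311.9, 214.0], [377.3, 211.5], [260.3, 221.2]]
0.08 side [[354.9, 243.3], [351.5, 245.3], [347.6, 235.5], [344.1, 237.5], [379.5, 282.7], [320.2, 219.1]] top [[326.5, 211.1], [326.9, 216.0], [311.8, 212.3], [312.2, 217.2], [377.4, 213.5], [260.5, 223.2]]
0.15 side [[353.0, 244.4], [349.5, 246.6], [345.6, 236.7], [342.2, 238.8], [378.2, 283.7], [319.1, 219.9]] top [[326.7, 213.9], [327.1, 218.8], [312.0, 215.1], [312.4, 220.0], [377.5, 215.2], [260.6, 224.9]]
[[-0.95   0.313 -0.   ]
 [ 0.313  0.95  -0.001]
 [-0.    -0.001 -1.   ]]
```

View pics/tongueside.png

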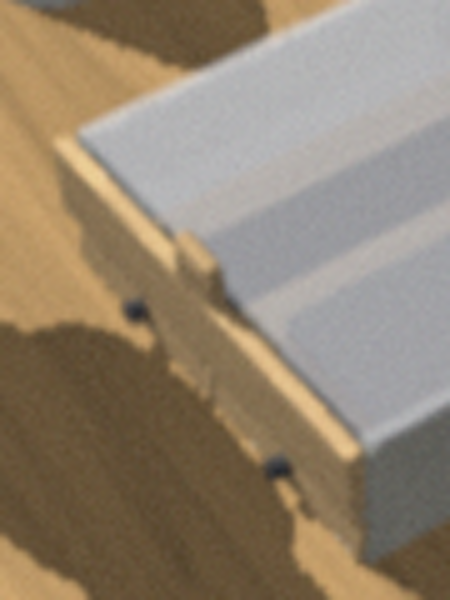

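The flap is closed: the tongue corners are within 1 px of the 0 rad prediction. I'll move over the tongue with the jaws along the cabinet's y, to grip it by its sides.

>>> carry_out:
  increments:
    - {"travel": [0.02,-0.032,0],"rotation": [0,0,0.05],"jaw": 0.3}
    - {"travel": [0.04,-0.064,0],"rotation": [0,0,0.1],"jaw": 0.3}
    - {"travel": [0.06,-0.096,0],"rotation": [0,0,0.15],"jaw": 0.3}
    - {"travel": [0.08,-0.128,0],"rotation": [0,0,0.2],"jaw": 0.3}
    - {"travel": [0.1,-0.16,0],"rotation": [0,0,0.25],"jaw": 0.3}
    - {"travel": [0.12,-0.192,0],"rotation": [0,0,0.3],"jaw": 0.3}
    - {"travel": [0.14,-0.224,0],"rotation": [0,0,0.35],"jaw": 0.3}
    - {"travel": [0.16,-0.256,0],"rotation": [0,0,0.384],"jaw": 0.3}
  force: 25

```text
time_s: 0.97
tool_pos: [0.3644, 0.3596, 0.2455]
tcp_rot: [-0.107, 3.14, 0.0]
contact_force: [1.1, 0.4, -0.1]
gripper_width: 0.0601
```

>>> carry_out:
  increments:
    - {"travel": [0.02,-0.032,-0.005]}
    - {"travel": [0.04,-0.064,-0.01]}
    - {"travel": [0.06,-0.096,-0.015]}
    - {"travel": [0.08,-0.128,-0.02]}
    - {"travel": [0.1,-0.16,-0.025]}
    - {"travel": [0.12,-0.192,-0.03]}
    - {"travel": [0.14,-0.224,-0.035]}
    - {"travel": [0.16,-0.256,-0.04]}

```text
validation failed for argument at $.in...
```

>>> carry_out:
  increments:
    - {"travel": [0.02,-0.032,-0.005],"jaw": 0.3}
    - {"travel": [0.04,-0.064,-0.01],"jaw": 0.3}
    - {"travel": [0.06,-0.096,-0.015],"jaw": 0.3}
    - {"travel": [0.08,-0.128,-0.02],"jaw": 0.3}
    - {"travel": [0.1,-0.16,-0.025],"jaw": 0.3}
    - {"travel": [0.12,-0.192,-0.03],"jaw": 0.3}
    - {"travel": [0.14,-0.224,-0.035],"jaw": 0.3}
    - {"travel": [0.16,-0.256,-0.04],"jaw": 0.3}

```text
validation failed for argument at $.in...
```

>>> carry_out:
  increments:
    - {"travel": [0.016,-0.025,-0.005],"jaw": 0.3}
    - {"travel": [0.032,-0.05,-0.01],"jaw": 0.3}
    - {"travel": [0.048,-0.075,-0.02],"jaw": 0.3}
    - {"travel": [0.0626,-0.1,-0.03],"jaw": 0.3}
    - {"travel": [0.0626,-0.1,-0.03],"jaw": 0.3}

```text
validation failed for argument at $.in...
```

Every row needs all three fields, including rotation.

>>> carry_out:
  increments:
    - {"travel": [0.02,-0.032,-0.005],"rotation": [0,0,0],"jaw": 0.3}
    - {"travel": [0.04,-0.064,-0.01],"rotation": [0,0,0],"jaw": 0.3}
    - {"travel": [0.06,-0.096,-0.015],"rotation": [0,0,0],"jaw": 0.3}
    - {"travel": [0.08,-0.128,-0.02],"rotation": [0,0,0],"jaw": 0.3}
    - {"travel": [0.1,-0.16,-0.025],"rotation": [0,0,0],"jaw": 0.3}
    - {"travel": [0.12,-0.192,-0.03],"rotation": [0,0,0],"jaw": 0.3}
    - {"travel": [0.14,-0.224,-0.035],"rotation": [0,0,0],"jaw": 0.3}
    - {"travel": [0.16,-0.256,-0.04],"rotation": [0,0,0],"jaw": 0.3}

```text
time_s: 1.63
tool_pos: [0.5245, 0.1036, 0.2053]
tcp_rot: [-0.103, 3.139, 0.0]
contact_force: [0.6, 0.2, 0.1]
gripper_width: 0.0599
```

>>> carry_out:
  increments:
    - {"travel": [0.016,-0.025,-0.005],"rotation": [0,0,0],"jaw": 0.3}
    - {"travel": [0.032,-0.05,-0.01],"rotation": [0,0,0],"jaw": 0.3}
    - {"travel": [0.048,-0.075,-0.02],"rotation": [0,0,0],"jaw": 0.3}
    - {"travel": [0.0626,-0.1,-0.03],"rotation": [0,0,0],"jaw": 0.3}
    - {"travel": [0.0626,-0.1,-0.03],"rotation": [0,0,0],"jaw": 0.3}

```text
time_s: 2.05
tool_pos: [0.5876, -0.0019, 0.1738]
tcp_rot: [0.091, -3.14, 0.007]
contact_force: [-0.6, -1.3, -0.3]
gripper_width: 0.06
```

>>> carry_out:
  increments:
    - {"travel": [0,0,-0.02],"rotation": [0,0,0],"jaw": 0.3}
    - {"travel": [0,0,-0.04],"rotation": [0,0,0],"jaw": 0.3}
    - {"travel": [0,0,-0.057],"rotation": [0,0,0],"jaw": 0.3}
    - {"travel": [0,0,-0.057],"rotation": [0,0,0],"jaw": 0.8}
    - {"travel": [0,0,-0.057],"rotation": [0,0,0],"jaw": 0.9}
    - {"travel": [0,0,-0.057],"rotation": [0,0,0],"jaw": 0.9}
    - {"travel": [0,0,-0.057],"rotation": [0,0,0],"jaw": 0.9}
    - {"travel": [0,0,-0.057],"rotation": [0,0,0],"jaw": 0.9}

```text
time_s: 2.72
tool_pos: [0.5866, 0.004, 0.119]
tcp_rot: [-0.101, 3.139, -0.002]
contact_force: [0.1, -3.7, -3.4]
gripper_width: 0.0294
```

The tongue is gripped at a width of 29 mm. Next I'll drive it along the hinge arc.

>>> carry_out:
  increments:
    - {"travel": [-0.0071,-0.0005,-0.001],"rotation": [0,0,0],"jaw": 0.9}
    - {"travel": [-0.014,-0.001,-0.0027],"rotation": [0,0,0],"jaw": 0.9}
    - {"travel": [-0.0207,-0.0014,-0.005],"rotation": [0,0,0],"jaw": 0.9}
    - {"travel": [-0.0272,-0.0018,-0.008],"rotation": [0,0,0],"jaw": 0.9}
    - {"travel": [-0.0334,-0.0022,-0.0115],"rotation": [0,0,0],"jaw": 0.9}
    - {"travel": [-0.0392,-0.0026,-0.0157],"rotation": [0,0,0],"jaw": 0.9}
    - {"travel": [-0.0446,-0.0029,-0.0204],"rotation": [0,0,0],"jaw": 0.9}
    - {"travel": [-0.0495,-0.0032,-0.0256],"rotation": [0,0,0],"jaw": 0.9}

```text
time_s: 3.38
tool_pos: [0.5393, 0.0009, 0.095]
tcp_rot: [-0.101, 3.134, -0.001]
contact_force: [1.4, -5.1, 6.2]
gripper_width: 0.0294
```

>>> carry_out:
  increments:
    - {"travel": [-0.0043,-0.0003,-0.0056],"rotation": [0,0,0],"jaw": 0.9}
    - {"travel": [-0.0082,-0.0005,-0.0116],"rotation": [0,0,0],"jaw": 0.9}
    - {"travel": [-0.0114,-0.0007,-0.018],"rotation": [0,0,0],"jaw": 0.9}
    - {"travel": [-0.014,-0.0009,-0.0246],"rotation": [0,0,0],"jaw": 0.9}
    - {"travel": [-0.0159,-0.001,-0.0314],"rotation": [0,0,0],"jaw": 0.9}
    - {"travel": [-0.0172,-0.0011,-0.0385],"rotation": [0,0,0],"jaw": 0.9}
    - {"travel": [-0.0178,-0.0011,-0.0456],"rotation": [0,0,0],"jaw": 0.9}
    - {"travel": [-0.0178,-0.0011,-0.0527],"rotation": [0,0,0],"jaw": 0.9}

```text
time_s: 4.05
tool_pos: [0.5195, -0.0004, 0.041]
tcp_rot: [-0.1, 3.139, -0.002]
contact_force: [-2.6, -5.4, 4.5]
gripper_width: 0.0293
```

>>> carry_out:
  increments:
    - {"travel": [0,0,-0.003],"rotation": [0,0,0],"jaw": 0.9}
    - {"travel": [0,0,-0.005],"rotation": [0,0,0],"jaw": 0.9}
    - {"travel": [0,0,-0.005],"rotation": [0,0,0],"jaw": 0.9}
    - {"travel": [0,0,-0.005],"rotation": [0,0,0],"jaw": 0.9}

```text
time_s: 4.38
tool_pos: [0.5198, -0.0003, 0.0378]
tcp_rot: [-0.1, 3.139, -0.001]
contact_force: [-7.1, -5.8, 24.5]
gripper_width: 0.0295
```

>>> carry_out:
  increments:
    - {"travel": [0,0,0],"rotation": [0,0,0],"jaw": 0.3}
    - {"travel": [0,0,0],"rotation": [0,0,0],"jaw": 0.3}
    - {"travel": [0,0,0],"rotation": [0,0,0],"jaw": 0.3}
    - {"travel": [0,0,0],"rotation": [0,0,0],"jaw": 0.3}
    - {"travel": [0,0,0.04],"rotation": [0,0,0],"jaw": 0.3}
    - {"travel": [0,0.01,0.08],"rotation": [0,0,0],"jaw": 0.3}
    - {"travel": [-0.02,0.045,0.1],"rotation": [0,0,0.06],"jaw": 0.3}
    - {"travel": [-0.035,0.08,0.1],"rotation": [0,0,0.12],"jaw": 0.4}

```text
time_s: 5.05
tool_pos: [0.4872, 0.0803, 0.1389]
tcp_rot: [-0.286, 3.12, 0.0]
contact_force: [0.4, 1.3, -0.4]
gripper_width: 0.0514
```

The flap hit its stop, with 24 N upward on the tool. Next I'll go above the target ruler, behind its centre, with the jaws across the rib.

>>> carry_out:
  increments:
    - {"travel": [-0.016,0.034,0],"rotation": [0,0,0.03],"jaw": 0.6}
    - {"travel": [-0.032,0.068,0],"rotation": [0,0,0.06],"jaw": 0.6}
    - {"travel": [-0.048,0.102,0],"rotation": [0,0,0.09],"jaw": 0.6}
    - {"travel": [-0.064,0.136,0],"rotation": [0,0,0.12],"jaw": 0.6}
    - {"travel": [-0.08,0.17,-0.01],"rotation": [0,0,0.15],"jaw": 0.6}
    - {"travel": [-0.096,0.204,-0.02],"rotation": [0,0,0.18],"jaw": 0.6}
    - {"travel": [-0.11,0.237,-0.04],"rotation": [0,0,0.194],"jaw": 0.6}
    - {"travel": [-0.11,0.237,-0.07],"rotation": [0,0,0.194],"jaw": 0.6}

```text
time_s: 5.72
tool_pos: [0.3714, 0.3281, 0.0662]
tcp_rot: [-0.608, 3.078, 0.014]
contact_force: [0.2, 1.1, -0.3]
gripper_width: 0.0341
```

```bash
python3 - <<'E'
from h import *
t=Cam("top");s=Cam("side")
a=t.img[180:420,110:400,::-1]; b=s.img[150:330,180:420,::-1]
t.save("t2.png",(110,190,400,400),2.5); s.save("s2.png",(150,150,430,330),2.8)
o=env.get_obs(); print(o["tool_pos"],o["tcp_rot"],o["gripper_width"])
E
```

```text
[0.37057912 0.31830997 0.06179557] [ 0.59829535 -3.07820678  0.00407455] 0.03422261181968641
```

View pics/s2.png

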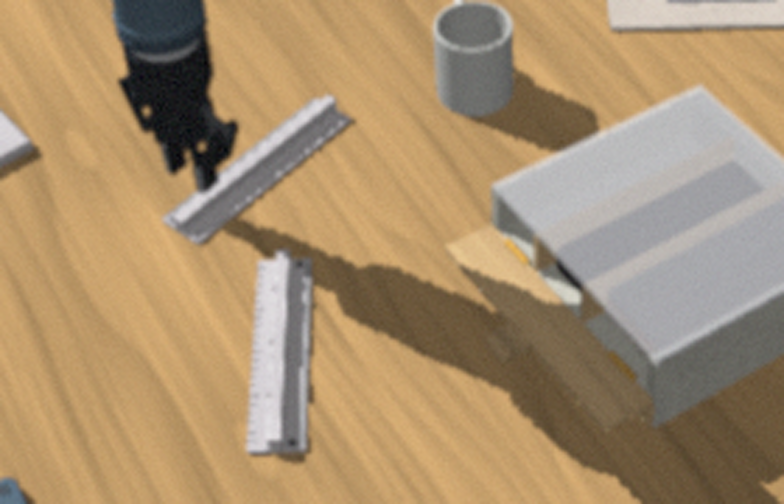

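The side view shows the flap level and the jaws over the rear part of the target ruler, straddling the rib. Now I descend.

>>> carry_out:
  increments:
    - {"travel": [0.006,-0.001,-0.012],"rotation": [0,0,0],"jaw": 0.6}
    - {"travel": [0.006,-0.001,-0.024],"rotation": [0,0,0],"jaw": 0.6}
    - {"travel": [0.006,-0.001,-0.034],"rotation": [0,0,0],"jaw": 0.6}
    - {"travel": [0.006,-0.001,-0.034],"rotation": [0,0,0],"jaw": 0.6}
    - {"travel": [0.006,-0.001,-0.034],"rotation": [0,0,0],"jaw": 0.6}

```text
time_s: 6.23
tool_pos: [0.3802, 0.3164, 0.0313]
tcp_rot: [0.591, -3.085, 0.001]
contact_force: [0.2, 0.8, 0.7]
gripper_width: 0.0342
```

>>> carry_out:
  increments:
    - {"travel": [-0.004,0.001,-0.005],"rotation": [0,0,0],"jaw": 0.6}
    - {"travel": [-0.004,0.001,-0.0105],"rotation": [0,0,0],"jaw": 0.6}
    - {"travel": [-0.004,0.001,-0.0105],"rotation": [0,0,0],"jaw": 0.6}
    - {"travel": [-0.004,0.001,-0.0105],"rotation": [0,0,0],"jaw": 0.6}

```text
time_s: 6.57
tool_pos: [0.3758, 0.3179, 0.0204]
tcp_rot: [0.592, -3.085, 0.0]
contact_force: [-0.6, 0.0, 0.5]
gripper_width: 0.034
```

>>> carry_out:
  increments:
    - {"travel": [0,0,0],"rotation": [0,0,0],"jaw": 1}
    - {"travel": [0,0,0],"rotation": [0,0,0],"jaw": 1}
    - {"travel": [0,0,0],"rotation": [0,0,0],"jaw": 1}
    - {"travel": [0,0,0],"rotation": [0,0,0],"jaw": 1}
    - {"travel": [0,0,0],"rotation": [0,0,0],"jaw": 1}
    - {"travel": [0,0,0.01],"rotation": [0,0,0],"jaw": 1}
    - {"travel": [0,0,0.025],"rotation": [0,0,0],"jaw": 1}
    - {"travel": [0,0,0.04],"rotation": [0,0,0],"jaw": 1}
  force: 70

```text
time_s: 7.23
tool_pos: [0.3755, 0.3174, 0.061]
tcp_rot: [0.592, -3.084, 0.001]
contact_force: [0.1, 0.3, -1.3]
gripper_width: 0.0101
```

Held so far back, the leading end would need the TCP at about r = 0.39, which is out of reach. I'll set the ruler down and re-grip 35 mm farther forward.

>>> carry_out:
  increments:
    - {"travel": [0,0,-0.02],"rotation": [0,0,0],"jaw": 1}
    - {"travel": [0,0,-0.035],"rotation": [0,0,0],"jaw": 1}
    - {"travel": [0,0,-0.04],"rotation": [0,0,0],"jaw": 1}
    - {"travel": [0,0,-0.04],"rotation": [0,0,0],"jaw": 1}
    - {"travel": [0,0,-0.04],"rotation": [0,0,0],"jaw": 0.6}
    - {"travel": [0,0,-0.04],"rotation": [0,0,0],"jaw": 0.6}
    - {"travel": [0,0,-0.04],"rotation": [0,0,0],"jaw": 0.6}

```text
time_s: 7.82
tool_pos: [0.3762, 0.3181, 0.0208]
tcp_rot: [-0.592, 3.085, 0.0]
contact_force: [-0.1, 0.3, 0.0]
gripper_width: 0.0342
```

>>> carry_out:
  increments:
    - {"travel": [0.0165,0.0065,0],"rotation": [0,0,0],"jaw": 0.6}
    - {"travel": [0.033,0.013,0],"rotation": [0,0,0],"jaw": 0.6}
    - {"travel": [0.033,0.013,0],"rotation": [0,0,0],"jaw": 0.6}
    - {"travel": [0.033,0.013,0],"rotation": [0,0,0],"jaw": 0.6}
    - {"travel": [0.033,0.013,0],"rotation": [0,0,0],"jaw": 1}
    - {"travel": [0.033,0.013,0],"rotation": [0,0,0],"jaw": 1}
    - {"travel": [0.033,0.013,0],"rotation": [0,0,0],"jaw": 1}
    - {"travel": [0.033,0.013,0],"rotation": [0,0,0],"jaw": 1}

```text
time_s: 8.48
tool_pos: [0.408, 0.3306, 0.0206]
tcp_rot: [0.593, -3.084, 0.001]
contact_force: [-1.7, -0.6, 5.3]
gripper_width: 0.0098
```

>>> carry_out:
  increments:
    - {"travel": [0,0,0],"rotation": [0,0,0],"jaw": 1}
    - {"travel": [0,0,0.02],"rotation": [0,0,0],"jaw": 1}
    - {"travel": [0,0,0.045],"rotation": [0,0,0],"jaw": 1}
    - {"travel": [0,0,0.06],"rotation": [0,0,0],"jaw": 1}
    - {"travel": [0,0,0.06],"rotation": [0,0,0],"jaw": 1}

```text
time_s: 8.9
tool_pos: [0.4103, 0.3321, 0.0829]
tcp_rot: [-0.591, 3.081, 0.004]
contact_force: [0.8, 0.7, -1.3]
gripper_width: 0.0099
```

>>> carry_out:
  increments:
    - {"travel": [-0.01,-0.03,0],"rotation": [0,0,-0.05],"jaw": 1}
    - {"travel": [-0.01,-0.065,0],"rotation": [0,0,-0.1],"jaw": 1}
    - {"travel": [-0.01,-0.1,0],"rotation": [0,0,-0.15],"jaw": 1}
    - {"travel": [-0.01,-0.135,0],"rotation": [0,0,-0.2],"jaw": 1}
    - {"travel": [-0.01,-0.17,0],"rotation": [0,0,-0.25],"jaw": 1}
    - {"travel": [-0.005,-0.205,0],"rotation": [0,0,-0.3],"jaw": 1}
    - {"travel": [0,-0.235,0],"rotation": [0,0,-0.3135],"jaw": 1}
    - {"travel": [0.003,-0.256,0],"rotation": [0,0,-0.3135],"jaw": 1}

```text
time_s: 9.57
tool_pos: [0.4112, 0.0716, 0.0797]
tcp_rot: [0.098, -3.139, 0.002]
contact_force: [0.6, 0.3, -1.7]
gripper_width: 0.0099
```

>>> carry_out:
  increments:
    - {"travel": [0,0,-0.004],"rotation": [0,0,0],"jaw": 1}
    - {"travel": [0,0,-0.008],"rotation": [0,0,0],"jaw": 1}
    - {"travel": [0,0,-0.008],"rotation": [0,0,0],"jaw": 1}
    - {"travel": [0,0,-0.008],"rotation": [0,0,0],"jaw": 1}

```text
time_s: 9.9
tool_pos: [0.4113, 0.0761, 0.0718]
tcp_rot: [0.106, -3.138, -0.0]
contact_force: [0.6, 0.4, -1.9]
gripper_width: 0.0102
```

```bash
python3 - <<'E'
from h import *
t=Cam("top");s=Cam("side")
t.save("t3.png",(210,90,400,330),2.5); s.save("s3.png",(200,160,430,330),3)
o=env.get_obs(); print(o["tool_pos"],o["tcp_rot"],o["contact_force"])
a=cv2.imread("pics/t3.png");b=cv2.imread("pics/s3.png");b=cv2.resize(b,None,fx=.47,fy=.47)
h=max(a.shape[0],b.shape[0]);c=np.zeros((h,a.shape[1]+b.shape[1],3),np.uint8);c[:a.shape[0],:a.shape[1]]=a;c[:b.shape[0],a.shape[1]:]=b
cv2.imwrite("pics/c3.png",c);print(c.shape)
E
```

```text
[0.41177229 0.07609908 0.07228895] [ 1.06809821e-01 -3.13944894e+00 -4.71370568e-04] [ 0.2656588  -0.77920134 -1.57718528]
(600, 799, 3)
```

View pics/c3.png

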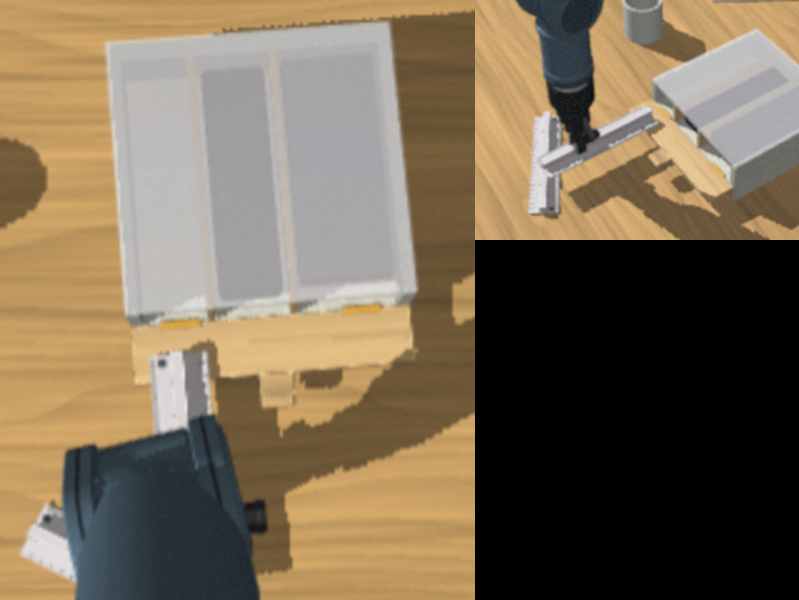

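The top crop shows the ruler's front end over the flap, with corners at about full-frame (270,233) and (293,230), pointing at the left slot. I'll measure its offset in the slot frame.

```bash
cat >> h.py <<'E'
yaw=np.radians(3.75); O=np.array([.7132,.0108]); Rz=np.array([[np.cos(yaw),-np.sin(yaw)],[np.sin(yaw),np.cos(yaw)]])
SL=O+Rz@[-.12,.0835]
def slotf(W): return (W[:,:2]-SL)@Rz
E
python3 - <<'E'
from h import *
t=Cam("top")
o=env.get_obs(); zb=o["tool_pos"][2]-.0206; print("under",zb)
hsv=cv2.cvtColor(t.img,cv2.COLOR_RGB2HSV); m=(hsv[...,1]<70).astype(np.uint8); m[:224]=0;m[258:]=0;m[:,:262]=0;m[:,300:]=0
n,l,st,_=cv2.connectedComponentsWithStats(m); i=1+st[1:,4].argmax(); print(st[i])
for r in range(228,256,3):
    c=np.where(l[r]==i)[0]
    if len(c): 
        p=slotf(t.plane([(c[0]-.5,r),(c[-1]+.5,r)],zb+.004)); print(r,c[0],c[-1],(p*1000).round(1).tolist(),"mid",(p[:,1].mean()*1000).round(1))
# dark-to-light rows of visible leading end
ct=np.argwhere(l==i)[:,::-1]; p=slotf(t.plane(ct,zb+.004)); print("lead X",np.sort(p[:,0])[-15:].round(4))
print("tcp slot",slotf(o["tool_pos"][None]), "yaw tool",np.degrees(np.arctan2(*R.from_rotvec(o["tcp_rot"]).as_matrix()[[1,0],1])))
E
```

```text
under 0.05180499562498823
[269 230  27  28 649]
231 273 292 [[-25.6, 18.3], [-29.2, -24.8]] mid -3.3
234 269 292 [[-31.4, 27.4], [-35.8, -24.3]] mid 1.5
237 270 293 [[-38.1, 25.7], [-42.5, -25.9]] mid -0.1
240 270 293 [[-44.7, 26.2], [-49.1, -25.4]] mid 0.4
243 270 293 [[-51.2, 26.7], [-55.6, -24.9]] mid 0.9
246 270 293 [[-57.7, 27.1], [-62.2, -24.3]] mid 1.4
249 271 293 [[-64.4, 25.5], [-68.7, -23.8]] mid 0.8
252 271 294 [[-70.9, 26.0], [-75.4, -25.4]] mid 0.3
255 271 294 [[-77.4, 26.4], [-81.8, -24.9]] mid 0.8
lead X [-0.0266 -0.0266 -0.0264 -0.0264 -0.0262 -0.026  -0.026  -0.0258 -0.0257
 -0.0253 -0.0251 -0.0249 -0.0247 -0.0246 -0.0244]
tcp slot [[-0.1763769   0.00121893]] yaw tool 93.88070774988171
```

The ruler sits at +0.6 mm and aligned, with its front end 25 mm before the mouth. Next I'll slide it in along the slot axis.

>>> carry_out:
  increments:
    - {"travel": [0.015,0.0004,-0.003],"rotation": [0,0,0],"jaw": 1}
    - {"travel": [0.03,0.0014,-0.003],"rotation": [0,0,0],"jaw": 1}
    - {"travel": [0.045,0.0024,-0.003],"rotation": [0,0,0],"jaw": 1}
    - {"travel": [0.06,0.0034,-0.003],"rotation": [0,0,0],"jaw": 1}
    - {"travel": [0.075,0.0044,-0.003],"rotation": [0,0,0],"jaw": 1}
    - {"travel": [0.09,0.0053,-0.003],"rotation": [0,0,0],"jaw": 1}

```text
time_s: 10.55
tool_pos: [0.5026, 0.0811, 0.0695]
tcp_rot: [-0.105, 3.14, 0.0]
contact_force: [-0.4, -0.3, -1.5]
gripper_width: 0.01
```

>>> carry_out:
  increments:
    - {"travel": [0.015,0.001,0],"rotation": [0,0,0],"jaw": 1}
    - {"travel": [0.03,0.002,0],"rotation": [0,0,0],"jaw": 1}
    - {"travel": [0.045,0.003,0],"rotation": [0,0,0],"jaw": 1}
    - {"travel": [0.06,0.004,0],"rotation": [0,0,0],"jaw": 1}
    - {"travel": [0.063,0.004,0],"rotation": [0,0,0],"jaw": 1}
    - {"travel": [0.063,0.004,-0.002],"rotation": [0,0,0],"jaw": 1}
    - {"travel": [0.063,0.004,-0.003],"rotation": [0,0,0],"jaw": 1}

```text
time_s: 11.13
tool_pos: [0.5639, 0.0845, 0.066]
tcp_rot: [0.104, -3.138, 0.0]
contact_force: [0.2, 1.1, 2.8]
gripper_width: 0.0099
```

The ruler rests on the flap, 2.8 N upward. I'll release, lift, back off behind its end, close the jaws and tilt the tips forward for the push.

>>> carry_out:
  increments:
    - {"travel": [0,0,0],"rotation": [0,0,0],"jaw": 0.7}
    - {"travel": [0,0,0],"rotation": [0,0,0],"jaw": 0.7}
    - {"travel": [0,0,0],"rotation": [0,0,0],"jaw": 0.7}
    - {"travel": [0,0,0],"rotation": [0,0,0],"jaw": 0.7}
    - {"travel": [0,0,0.015],"rotation": [0,0,0],"jaw": 0.7}
    - {"travel": [-0.005,0,0.035],"rotation": [0,0,0],"jaw": 0.7}
    - {"travel": [-0.02,-0.0013,0.035],"rotation": [0.004,-0.06,0],"jaw": 1}
    - {"travel": [-0.04,-0.0026,0.035],"rotation": [0.008,-0.12,0],"jaw": 1}

```text
time_s: 11.8
tool_pos: [0.5279, 0.082, 0.1033]
tcp_rot: [-0.098, 3.012, 0.008]
contact_force: [-0.8, -0.0, -1.0]
gripper_width: 0.0027
```

>>> carry_out:
  increments:
    - {"travel": [-0.02,-0.0013,0],"rotation": [0.007,-0.11,0],"jaw": 1}
    - {"travel": [-0.04,-0.0026,0],"rotation": [0.014,-0.22,0],"jaw": 1}
    - {"travel": [-0.06,-0.004,0],"rotation": [0.021,-0.33,0],"jaw": 1}
    - {"travel": [-0.062,-0.004,0],"rotation": [0.025,-0.38,0],"jaw": 1}
    - {"travel": [-0.062,-0.004,0],"rotation": [0.025,-0.38,0],"jaw": 1}
    - {"travel": [-0.062,-0.004,0],"rotation": [0.025,-0.38,0],"jaw": 1}

```text
time_s: 12.3
tool_pos: [0.4789, 0.0578, 0.098]
tcp_rot: [-0.065, 2.833, -0.097]
contact_force: [0.7, 0.1, -0.3]
gripper_width: 0.0001
```

```bash
python3 - <<'E'
from h import *
t=Cam("top");s=Cam("side")
a=t.img[130:330,220:380,::-1];b=s.img[160:330,220:420,::-1]
a=cv2.resize(a,None,fx=2.4,fy=2.4);b=cv2.resize(b,None,fx=2,fy=2)
c=np.zeros((max(len(a),len(b)),a.shape[1]+b.shape[1],3),np.uint8);c[:len(a),:a.shape[1]]=a;c[:len(b),a.shape[1]:]=b
cv2.imwrite("pics/c4.png",c);print(c.shape)
o=env.get_obs();T=R.from_rotvec(o["tcp_rot"]).as_matrix();print(o["tool_pos"],slotf(o["tool_pos"][None]),T[:,2].round(3),T[:,1].round(3),o["joint_pos"].round(2),o["gripper_width"])
E
```

```text
(480, 784, 3)
[0.47777293 0.05762707 0.09750068] [[-0.11186036 -0.02137553]] [ 0.301 -0.06  -0.952] [-0.036  0.997 -0.074] [-0.25  0.42 -0.08  2.3   0.88  0.24  0.46] -0.0002231770129665558
```

View pics/c4.png

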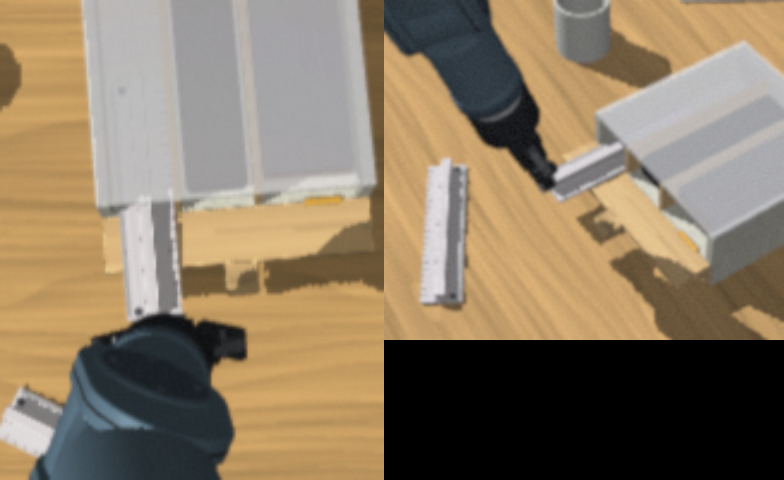

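The ruler is well started in the slot. The tilt ran into the arm's limits at this short reach (j6 0.24, j4 2.3), and the tool drifted sideways. I'll go back towards vertical, push, and tilt only farther out.

>>> carry_out:
  increments:
    - {"travel": [0,0,0],"rotation": [-0.007,0.1,0],"jaw": 1}
    - {"travel": [0,0,0],"rotation": [-0.013,0.2,0],"jaw": 1}
    - {"travel": [0,0,0],"rotation": [-0.02,0.3,0],"jaw": 1}
    - {"travel": [0,0,0],"rotation": [-0.02,0.3,0],"jaw": 1}
    - {"travel": [0,0,0],"rotation": [-0.02,0.3,0],"jaw": 1}

```text
time_s: 12.82
tool_pos: [0.4806, 0.0582, 0.0974]
tcp_rot: [-0.088, 3.131, -0.12]
contact_force: [-0.6, 0.5, -0.7]
gripper_width: 0.0002
```

```bash
cat > st.py <<'E'
from h import *
o=env.get_obs();T=R.from_rotvec(o["tcp_rot"]).as_matrix();print(o["tool_pos"].round(4),"slot",slotf(o["tool_pos"][None]).round(4),T[:,2].round(3),T[:,1].round(3),o["joint_pos"].round(2),o["gripper_width"].round(4),o["contact_force"].round(1))
G=np.c_[np.r_[Rz[:,0],0],np.r_[Rz[:,1],0],[0,0,1]]@np.diag([-1,1,-1])
print("turn to vertical, slot-aligned:",R.from_matrix(G@T.T).as_rotvec().round(4))
E
python3 st.py
```

```text
Traceback (most recent call last):
  File "st.py", line 2, in <module>
    o=env.get_obs();T=R.from_rotvec(o["tcp_rot"]).as_matrix();print(o["tool_pos"].round(4),"slot",slotf(o["tool_pos"][None]).round(4),T[:,2].round(3),T[:,1].round(3),o["joint_pos"].round(2),o["gripper_width"].round(4),o["contact_force"].round(1))
                                                                                                                                                                                              ^^^^^^^^^^^^^^^^^^^^^^^^
AttributeError: 'float' object has no attribute 'round'
```

```bash
sed -i 's/o\["gripper_width"\].round(4)/round(o["gripper_width"],4)/' st.py; python3 st.py
```

```text
[0.4806 0.0582 0.0974] slot [[-0.109 -0.021]] [ 0.009 -0.076 -0.997] [-0.056  0.996 -0.076] [ 0.08  0.53 -0.42  2.05  0.47  0.67  0.95] 0.0002 [-0.6  0.5 -0.7]
turn to vertical, slot-aligned: [0.0762 0.0091 0.0096]
```

>>> carry_out:
  increments:
    - {"travel": [-0.0074,0.0206,0],"rotation": [0.0762,0.0091,0.0096],"jaw": 1}
    - {"travel": [-0.0074,0.0206,0],"rotation": [0.0762,0.0091,0.0096],"jaw": 1}
    - {"travel": [-0.0074,0.0206,0],"rotation": [0.0762,0.0091,0.0096],"jaw": 1}
    - {"travel": [-0.0074,0.0206,-0.015],"rotation": [0.0762,0.0091,0.0096],"jaw": 1}
    - {"travel": [-0.0074,0.0206,-0.033],"rotation": [0.0762,0.0091,0.0096],"jaw": 1}
    - {"travel": [-0.0074,0.0206,-0.033],"rotation": [0.0762,0.0091,0.0096],"jaw": 1}
    - {"travel": [-0.0074,0.0206,-0.033],"rotation": [0.0762,0.0091,0.0096],"jaw": 1}

```text
time_s: 13.4
tool_pos: [0.4706, 0.0782, 0.0643]
tcp_rot: [0.108, -3.136, 0.008]
contact_force: [1.1, 0.2, -0.1]
gripper_width: -0.0001
```

```bash
python3 st.py
```

```text
[0.4706 0.0782 0.0643] slot [[-0.1177 -0.0004]] [-0.003 -0.005 -1.   ] [-0.069  0.998 -0.005] [ 0.09  0.59 -0.44  2.07  0.46  0.57  0.97] -0.0001 [ 1.1  0.2 -0.1]
turn to vertical, slot-aligned: [ 0.0053 -0.0032 -0.0036]
```

>>> carry_out:
  increments:
    - {"travel": [0.011,0.0007,0],"rotation": [0.0053,-0.0032,-0.0036],"jaw": 1}
    - {"travel": [0.022,0.0014,0],"rotation": [0.0053,-0.0032,-0.0036],"jaw": 1}
    - {"travel": [0.033,0.0022,0],"rotation": [0.0053,-0.0032,-0.0036],"jaw": 1}
    - {"travel": [0.044,0.0029,0],"rotation": [0.0053,-0.0032,-0.0036],"jaw": 1}
    - {"travel": [0.055,0.0036,0],"rotation": [0.0053,-0.0032,-0.0036],"jaw": 1}
    - {"travel": [0.066,0.0043,0],"rotation": [0.0053,-0.0032,-0.0036],"jaw": 1}
    - {"travel": [0.077,0.005,0],"rotation": [0.0053,-0.0032,-0.0036],"jaw": 1}
    - {"travel": [0.088,0.0057,0],"rotation": [0.0053,-0.0032,-0.0036],"jaw": 1}

```text
time_s: 14.07
tool_pos: [0.5612, 0.084, 0.0656]
tcp_rot: [-0.1, 3.137, 0.003]
contact_force: [-0.9, -0.8, 0.2]
gripper_width: -0.0002
```

```bash
python3 st.py;python3 - <<'E'
from h import *
t=Cam("top")
t.save("t5.png",(240,150,340,250),6)
E
```

```text
[0.5612 0.084  0.0656] slot [[-0.0269 -0.0005]] [ 0.003  0.002 -1.   ] [-0.064  0.998  0.002] [ 0.1   0.7  -0.44  1.85  0.44  0.69  1.04] -0.0002 [-0.9 -0.8  0.2]
turn to vertical, slot-aligned: [-0.0018  0.0028  0.0016]
```

View pics/t5.png

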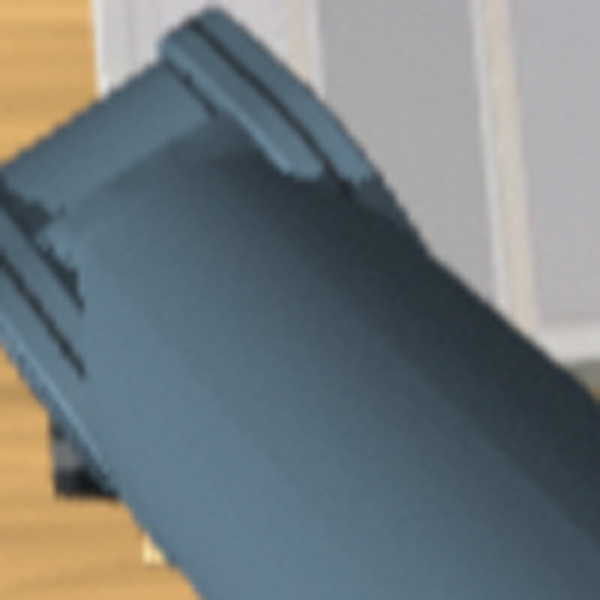

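The arm hides the end in the top view, so I'll go by the tool's numbers. I'll back off slightly, tilt the tips forward 0.3 rad, and push the last part into the mouth.

>>> carry_out:
  increments:
    - {"travel": [-0.006,-0.0004,0.001],"rotation": [0.006,-0.1,0],"jaw": 1}
    - {"travel": [-0.006,-0.0004,0.001],"rotation": [0.013,-0.2,0],"jaw": 1}
    - {"travel": [-0.006,-0.0004,0.001],"rotation": [0.02,-0.3,0],"jaw": 1}
    - {"travel": [-0.002,0,0.001],"rotation": [0.02,-0.3,0],"jaw": 1}
    - {"travel": [0.002,0.0003,0.001],"rotation": [0.02,-0.3,0],"jaw": 1}
    - {"travel": [0.006,0.0006,0.001],"rotation": [0.02,-0.3,0],"jaw": 1}
    - {"travel": [0.009,0.0008,0.001],"rotation": [0.02,-0.3,0],"jaw": 1}
    - {"travel": [0.009,0.0008,0.001],"rotation": [0.02,-0.3,0],"jaw": 1}

```text
time_s: 14.78
tool_pos: [0.5711, 0.0852, 0.0664]
tcp_rot: [-0.089, 2.836, 0.02]
contact_force: [-0.3, -0.3, 1.1]
gripper_width: -0.0001
```

```bash
python3 st.py
```

```text
[0.5711 0.0852 0.0664] slot [[-0.0169  0.    ]] [ 0.299  0.023 -0.954] [-0.063  0.998  0.005] [-0.1   0.59 -0.19  2.08  0.73  0.24  0.7 ] -0.0001 [-0.3 -0.3  1.1]
turn to vertical, slot-aligned: [-0.0243  0.3035  0.0028]
```

>>> carry_out:
  increments:
    - {"travel": [0.002,0.0001,0],"rotation": [0,0,0],"jaw": 1}
    - {"travel": [0.004,0.0003,0],"rotation": [0,0,0],"jaw": 1}
    - {"travel": [0.004,0.0003,0],"rotation": [0,0,0],"jaw": 1}

```text
time_s: 15.03
tool_pos: [0.5732, 0.0848, 0.0656]
tcp_rot: [-0.09, 2.838, 0.018]
contact_force: [-0.1, 0.3, 0.8]
gripper_width: 0.0001
```

```bash
python3 st.py
```

```text
[0.5732 0.0848 0.0656] slot [[-0.0148 -0.0005]] [ 0.297  0.022 -0.955] [-0.064  0.998  0.003] [-0.1   0.59 -0.2   2.07  0.72  0.24  0.71] 0.0001 [-0.1  0.3  0.8]
turn to vertical, slot-aligned: [-0.0223  0.3014  0.0021]
```

>>> carry_out:
  increments:
    - {"travel": [0.002,0.0001,0],"rotation": [0,0,0],"jaw": 1}
    - {"travel": [0.004,0.0003,0],"rotation": [0,0,0],"jaw": 1}
    - {"travel": [0.004,0.0003,0],"rotation": [0,0,0],"jaw": 1}
    - {"travel": [0.004,0.0003,0],"rotation": [0,0,0],"jaw": 1}

```text
time_s: 15.37
tool_pos: [0.577, 0.0856, 0.0657]
tcp_rot: [-0.092, 2.838, 0.018]
contact_force: [-0.0, -1.0, 0.7]
gripper_width: 0.0001
```

```bash
python3 st.py
```

```text
[0.577  0.0856 0.0657] slot [[-0.011  0.   ]] [ 0.297  0.022 -0.955] [-0.065  0.998  0.003] [-0.09  0.6  -0.2   2.06  0.72  0.25  0.71] 0.0001 [-0.  -1.   0.7]
turn to vertical, slot-aligned: [-0.0222  0.3018  0.0009]
```

By the model the tip corner is now 3.6 mm inside, with no back-board contact yet. I'll back off and look.

>>> carry_out:
  increments:
    - {"travel": [-0.025,-0.002,0],"rotation": [-0.006,0.1,0],"jaw": 1}
    - {"travel": [-0.05,-0.004,0.02],"rotation": [-0.013,0.2,0],"jaw": 1}
    - {"travel": [-0.06,-0.005,0.05],"rotation": [-0.022,0.3,0],"jaw": 1}
    - {"travel": [-0.06,0.03,0.08],"rotation": [-0.022,0.3,0],"jaw": 0.7}
    - {"travel": [-0.06,0.065,0.09],"rotation": [-0.022,0.3,0],"jaw": 0.3}
    - {"travel": [-0.06,0.1,0.09],"rotation": [-0.022,0.3,0],"jaw": 0.3}
    - {"travel": [-0.06,0.13,0.09],"rotation": [-0.022,0.3,0],"jaw": 0.3}

```text
time_s: 15.95
tool_pos: [0.5175, 0.2184, 0.1572]
tcp_rot: [-0.101, 3.135, 0.003]
contact_force: [-0.8, 0.0, -0.7]
gripper_width: 0.0485
```

```bash
python3 st.py; python3 - <<'E'
from h import *
t=Cam("top");s=Cam("side")
a=t.img[90:250,230:390,::-1];b=s.img[170:310,290:420,::-1]
a=cv2.resize(a,None,fx=2.5,fy=2.5,interpolation=2);b=cv2.resize(b,None,fx=3,fy=3,interpolation=2)
c=np.zeros((max(len(a),len(b)),a.shape[1]+b.shape[1],3),np.uint8);c[:len(a),:a.shape[1]]=a;c[:len(b),a.shape[1]:]=b
cv2.imwrite("pics/c6.png",c);print(c.shape)
E
```

```text
[0.5175 0.2184 0.1572] slot [[-0.0617  0.1364]] [ 0.005  0.002 -1.   ] [-0.065  0.998  0.002] [-0.04  0.57 -0.58  1.83  0.4   0.86  0.82] 0.0485 [-0.8  0.  -0.7]
turn to vertical, slot-aligned: [-0.0022  0.0045  0.0008]
(420, 790, 3)
```

View pics/c6.png

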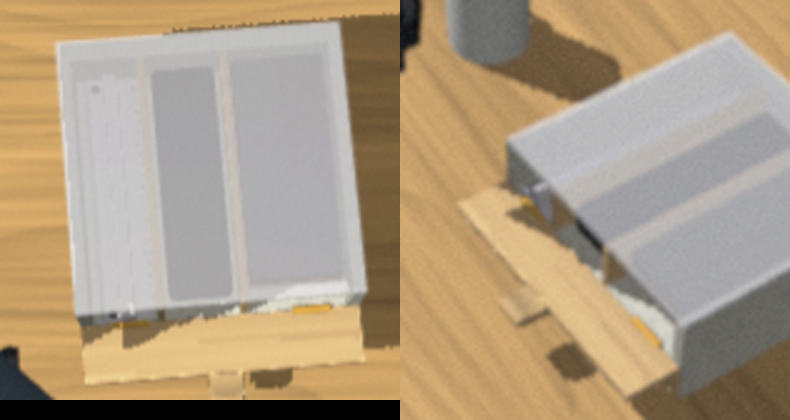

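The ruler lies in the left slot. Its lead-end hole is at about (268,126) and its rear hole at about (275,216). I'll compute the centre from them.

```bash
python3 - <<'E'
from h import *
t=Cam("top"); g=cv2.cvtColor(t.img,cv2.COLOR_RGB2GRAY)
def dark(x,y,r=4):
    w=g[y-r:y+r+1,x-r:x+r+1].astype(float); v=np.clip(np.median(w)-8-w,0,None); Y,X=np.mgrid[-r:r+1,-r:r+1]; return x+(v*X).sum()/v.sum(),y+(v*Y).sum()/v.sum()
a,b=dark(268,126),dark(275,216,3); print(a,b)
P=slotf(t.plane([a,b],.049)); print(P.round(4),"centre",P.mean(0).round(4),"yaw",np.degrees(np.arctan2(*(P[0]-P[1])[::-1])))
# side-walls/lead edge profile
print("lead-edge column",[(r,int(g[r,266:282].mean())) for r in range(112,128)])
print("rows->X",slotf(t.plane([(272,r) for r in range(112,128,3)],.049))[:,0].round(4))
print("rear column",[(r,g[r,268:283:2].tolist()) for r in range(210,224,2)])
print("rows->X",slotf(t.plane([(276,r) for r in range(210,224,2)],.049))[:,0].round(4))
E
```

```text
(np.float64(267.7230769230769), np.float64(125.23076923076923)) (np.float64(274.8855421686747), np.float64(216.90963855421685))
[[0.2167 0.0113]
 [0.0064 0.0112]] centre [0.1116 0.0113] yaw 0.023865175385022058
lead-edge column [(112, 193), (113, 189), (114, 185), (115, 184), (116, 183), (117, 184), (118, 184), (119, 184), (120, 187), (121, 190), (122, 194), (123, 195), (124, 193), (125, 192), (126, 192), (127, 194)]
rows->X [0.247  0.2399 0.2329 0.2259 0.2188 0.2118]
rear column [(210, [199, 194, 201, 202, 202, 205, 202, 201]), (212, [200, 194, 201, 203, 201, 218, 216, 201]), (214, [192, 182, 185, 167, 179, 196, 205, 165]), (216, [124, 118, 125, 100, 94, 131, 137, 113]), (218, [117, 121, 118, 120, 113, 120, 129, 96]), (220, [101, 105, 108, 116, 141, 173, 150, 96]), (222, [108, 117, 156, 177, 188, 190, 124, 106])]
rows->X [ 0.0216  0.0172  0.0127  0.0082  0.0038 -0.0006 -0.0051]
```

The ruler centre is about 0.112 m in and aligned with the slot. Now I'll close the flap by gripping the tongue by its sides.

>>> carry_out:
  increments:
    - {"travel": [0.0,-0.03,0],"rotation": [0,0,0],"jaw": 0.3}
    - {"travel": [0.001,-0.065,0],"rotation": [0,0,0],"jaw": 0.3}
    - {"travel": [0.001,-0.1,0],"rotation": [0,0,0],"jaw": 0.3}
    - {"travel": [0.002,-0.135,0],"rotation": [0,0,0],"jaw": 0.3}
    - {"travel": [0.002,-0.17,0],"rotation": [0,0,0],"jaw": 0.3}
    - {"travel": [0.002,-0.2,0],"rotation": [0,0,0],"jaw": 0.3}
    - {"travel": [0.002,-0.2187,0],"rotation": [0,0,0],"jaw": 0.3}
    - {"travel": [0.002,-0.2187,-0.02],"rotation": [0,0,0],"jaw": 0.3}

```text
time_s: 16.77
tool_pos: [0.5205, -0.0107, 0.1375]
tcp_rot: [-0.087, 3.135, -0.007]
contact_force: [0.7, 0.4, 0.5]
gripper_width: 0.0599
```

>>> carry_out:
  increments:
    - {"travel": [0,0,-0.025],"rotation": [0,0,0],"jaw": 0.3}
    - {"travel": [0,0,-0.05],"rotation": [0,0,0],"jaw": 0.3}
    - {"travel": [0,0,-0.05],"rotation": [0,0,0],"jaw": 0.3}
    - {"travel": [0,0,-0.05],"rotation": [0,0,0],"jaw": 0.3}
  force: 25

```text
time_s: 17.1
tool_pos: [0.5175, -0.0042, 0.0849]
tcp_rot: [0.1, -3.138, 0.001]
contact_force: [-0.4, 0.0, 0.8]
gripper_width: 0.0599
```

```bash
python3 st.py
```

```text
[ 0.5175 -0.0042  0.0849] slot [[-0.0763 -0.0857]] [-0.002 -0.001 -1.   ] [-0.064  0.998 -0.001] [ 0.31  0.61 -0.5   1.97  0.46  0.68  1.15] 0.0599 [-0.4  0.   0.8]
turn to vertical, slot-aligned: [ 0.0007 -0.0016  0.0018]
```

>>> carry_out:
  increments:
    - {"travel": [0.002,0.004,-0.022],"rotation": [0,0,0],"jaw": 0.3}
    - {"travel": [0.002,0.004,-0.044],"rotation": [0,0,0],"jaw": 0.3}
    - {"travel": [0.002,0.004,-0.044],"rotation": [0,0,0],"jaw": 0.6}
    - {"travel": [0.002,0.004,-0.044],"rotation": [0,0,0],"jaw": 0.9}
    - {"travel": [0.002,0.004,-0.044],"rotation": [0,0,0],"jaw": 0.9}
    - {"travel": [0.002,0.004,-0.044],"rotation": [0,0,0],"jaw": 0.9}
    - {"travel": [0.002,0.004,-0.044],"rotation": [0,0,0],"jaw": 0.9}

```text
time_s: 17.68
tool_pos: [0.5213, -0.0003, 0.0431]
tcp_rot: [-0.1, 3.137, -0.003]
contact_force: [-2.4, -4.8, 8.8]
gripper_width: 0.0295
```

```bash
python3 st.py
```

```text
[ 5.213e-01 -3.000e-04  4.310e-02] slot [[-0.0723 -0.082 ]] [ 0.003 -0.002 -1.   ] [-0.064  0.998 -0.002] [ 0.27  0.69 -0.45  1.97  0.52  0.6   1.1 ] 0.0295 [-2.4 -4.8  8.8]
turn to vertical, slot-aligned: [0.0016 0.0027 0.0017]
```

>>> carry_out:
  increments:
    - {"travel": [0.0002,0,0.0069],"rotation": [0,0,0],"jaw": 0.9}
    - {"travel": [0.001,0,0.0138],"rotation": [0,0,0],"jaw": 0.9}
    - {"travel": [0.0024,0.0001,0.0205],"rotation": [0,0,0],"jaw": 0.9}
    - {"travel": [0.0045,0.0003,0.0271],"rotation": [0,0,0],"jaw": 0.9}
    - {"travel": [0.0072,0.0005,0.0335],"rotation": [0,0,0],"jaw": 0.9}
    - {"travel": [0.0106,0.0007,0.0395],"rotation": [0,0,0],"jaw": 0.9}
    - {"travel": [0.0144,0.0009,0.0452],"rotation": [0,0,0],"jaw": 0.9}
    - {"travel": [0.0188,0.0012,0.0505],"rotation": [0,0,0],"jaw": 0.9}

```text
time_s: 18.35
tool_pos: [0.5383, 0.0009, 0.0924]
tcp_rot: [0.1, -3.138, 0.002]
contact_force: [-0.9, -5.1, -5.9]
gripper_width: 0.0294
```

>>> carry_out:
  increments:
    - {"travel": [0.0049,0.0003,0.0049],"rotation": [0,0,0],"jaw": 0.9}
    - {"travel": [0.0102,0.0007,0.0093],"rotation": [0,0,0],"jaw": 0.9}
    - {"travel": [0.016,0.001,0.0132],"rotation": [0,0,0],"jaw": 0.9}
    - {"travel": [0.022,0.0014,0.0165],"rotation": [0,0,0],"jaw": 0.9}
    - {"travel": [0.0284,0.0019,0.0192],"rotation": [0,0,0],"jaw": 0.9}
    - {"travel": [0.0349,0.0023,0.0213],"rotation": [0,0,0],"jaw": 0.9}
    - {"travel": [0.0417,0.0027,0.0227],"rotation": [0,0,0],"jaw": 0.9}

```text
time_s: 18.93
tool_pos: [0.579, 0.0035, 0.1154]
tcp_rot: [0.101, -3.136, 0.004]
contact_force: [-6.0, -5.3, 5.6]
gripper_width: 0.0292
```

```bash
python3 st.py
```

```text
[0.579  0.0035 0.1154] slot [[-0.0144 -0.082 ]] [-0.004 -0.003 -1.   ] [-0.064  0.998 -0.002] [ 0.3   0.65 -0.52  1.8   0.43  0.82  1.2 ] 0.0292 [-6.  -5.3  5.6]
turn to vertical, slot-aligned: [ 0.0026 -0.0039  0.0011]
```

>>> carry_out:
  increments:
    - {"travel": [0.004,0.0003,0.0004],"rotation": [0,0,0],"jaw": 0.9}
    - {"travel": [0.008,0.0005,0.0006],"rotation": [0,0,0],"jaw": 0.9}
    - {"travel": [0.011,0.0007,0.0006],"rotation": [0,0,0],"jaw": 0.9}
    - {"travel": [0.011,0.0007,0.0006],"rotation": [0,0,0],"jaw": 0.9}
    - {"travel": [0.011,0.0007,0.0006],"rotation": [0,0,0],"jaw": 0.9}

```text
time_s: 19.35
tool_pos: [0.592, 0.0044, 0.1167]
tcp_rot: [-0.101, 3.139, -0.003]
contact_force: [-2.8, -6.3, 5.7]
gripper_width: 0.0291
```

```bash
python3 st.py
```

```text
[0.592  0.0044 0.1167] slot [[-0.0014 -0.082 ]] [ 0.001 -0.002 -1.   ] [-0.064  0.998 -0.002] [ 0.29  0.66 -0.52  1.76  0.43  0.83  1.2 ] 0.0291 [-2.8 -6.3  5.7]
turn to vertical, slot-aligned: [0.0018 0.0007 0.0014]
```

>>> carry_out:
  increments:
    - {"travel": [0.002,0.0001,0],"rotation": [0,0,0],"jaw": 0.9}
    - {"travel": [0.004,0.0003,0],"rotation": [0,0,0],"jaw": 0.9}
    - {"travel": [0.004,0.0003,0],"rotation": [0,0,0],"jaw": 0.9}

```text
time_s: 19.6
tool_pos: [0.5957, 0.0046, 0.1167]
tcp_rot: [-0.101, 3.14, -0.003]
contact_force: [-3.8, -6.3, 6.7]
gripper_width: 0.0294
```

```bash
python3 st.py
```

```text
[0.5957 0.0046 0.1167] slot [[ 0.0024 -0.082 ]] [ 0.    -0.002 -1.   ] [-0.064  0.998 -0.002] [ 0.29  0.67 -0.52  1.75  0.43  0.83  1.2 ] 0.0294 [-3.8 -6.3  6.7]
turn to vertical, slot-aligned: [0.002  0.0001 0.0013]
```

The tongue still moves with little force. I'll release, lift clear and look.

>>> carry_out:
  increments:
    - {"travel": [0,0,0],"rotation": [0,0,0],"jaw": 0.3}
    - {"travel": [0,0,0],"rotation": [0,0,0],"jaw": 0.3}
    - {"travel": [0,0,0],"rotation": [0,0,0],"jaw": 0.3}
    - {"travel": [0,0,0.025],"rotation": [0,0,0],"jaw": 0.3}
    - {"travel": [0,0,0.05],"rotation": [0,0,0],"jaw": 0.6}
    - {"travel": [-0.04,-0.003,0.05],"rotation": [0,0,0],"jaw": 1}
    - {"travel": [-0.08,-0.006,0.05],"rotation": [0,0,0],"jaw": 1}
    - {"travel": [-0.08,-0.006,0.05],"rotation": [0,0,0],"jaw": 1}

```text
time_s: 20.27
tool_pos: [0.5059, -0.0004, 0.1633]
tcp_rot: [0.106, -3.129, 0.004]
contact_force: [-1.1, -0.1, -1.2]
gripper_width: 0.0113
```

```bash
python3 st.py; python3 - <<'E'
from h import *
s=Cam("side"); s.save("s7.png",(300,180,420,310),4.5)
E
```

```text
[ 5.059e-01 -4.000e-04  1.633e-01] slot [[-0.0876 -0.0811]] [-0.011 -0.003 -1.   ] [-0.067  0.998 -0.002] [ 0.38  0.48 -0.59  1.95  0.36  0.83  1.23] 0.0113 [-1.1 -0.1 -1.2]
turn to vertical, slot-aligned: [ 0.0028 -0.0106 -0.002 ]
```

View pics/s7.png

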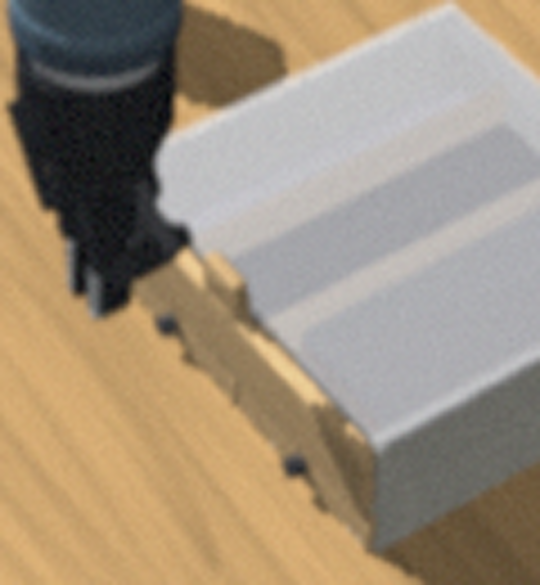

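The tongue's corners (346,237) and (354,244) are near the closed prediction. I'll press it shut from the front with closed fingers and watch the force.

>>> carry_out:
  increments:
    - {"travel": [0,-0.001,-0.025],"rotation": [0,0,0],"jaw": 1}
    - {"travel": [0,-0.001,-0.05],"rotation": [0,0,0],"jaw": 1}
    - {"travel": [0.015,0,-0.054],"rotation": [0,0,0],"jaw": 1}
    - {"travel": [0.03,0.001,-0.054],"rotation": [0,0,0],"jaw": 1}
    - {"travel": [0.04,0.0015,-0.054],"rotation": [0,0,0],"jaw": 1}
    - {"travel": [0.044,0.002,-0.054],"rotation": [0,0,0],"jaw": 1}
    - {"travel": [0.044,0.002,-0.054],"rotation": [0,0,0],"jaw": 1}

```text
time_s: 20.9
tool_pos: [0.5617, 0.0027, 0.1116]
tcp_rot: [-0.102, 3.137, 0.002]
contact_force: [0.8, 0.8, -0.2]
gripper_width: -0.0002
```

```bash
python3 st.py
```

```text
[0.5617 0.0027 0.1116] slot [[-0.0317 -0.0817]] [ 0.003  0.001 -1.   ] [-0.065  0.998  0.001] [ 0.31  0.63 -0.53  1.85  0.43  0.78  1.19] -0.0002 [ 0.8  0.8 -0.2]
turn to vertical, slot-aligned: [-0.0011  0.003   0.0005]
```

>>> carry_out:
  increments:
    - {"travel": [0.003,0.0002,0],"rotation": [0,0,0],"jaw": 1}
    - {"travel": [0.006,0.0004,0],"rotation": [0,0,0],"jaw": 1}
    - {"travel": [0.009,0.0006,0],"rotation": [0,0,0],"jaw": 1}
    - {"travel": [0.012,0.0008,0],"rotation": [0,0,0],"jaw": 1}
    - {"travel": [0.012,0.0008,0],"rotation": [0,0,0],"jaw": 1}

```text
time_s: 21.32
tool_pos: [0.5724, 0.0025, 0.1115]
tcp_rot: [-0.101, 3.139, -0.0]
contact_force: [-0.3, -1.4, -0.2]
gripper_width: -0.0004
```

```bash
python3 st.py
```

```text
[0.5724 0.0025 0.1115] slot [[-0.021  -0.0825]] [ 0.001 -0.    -1.   ] [-0.064  0.998 -0.   ] [ 0.3   0.64 -0.52  1.82  0.43  0.79  1.19] -0.0004 [-0.3 -1.4 -0.2]
turn to vertical, slot-aligned: [0.0001 0.0014 0.0009]
```

>>> carry_out:
  increments:
    - {"travel": [0.002,0.0001,0],"rotation": [0,0,0],"jaw": 1}
    - {"travel": [0.004,0.0003,0],"rotation": [0,0,0],"jaw": 1}
    - {"travel": [0.006,0.0004,0],"rotation": [0,0,0],"jaw": 1}
    - {"travel": [0.006,0.0004,0],"rotation": [0,0,0],"jaw": 1}

```text
time_s: 21.65
tool_pos: [0.5743, 0.0026, 0.1107]
tcp_rot: [0.101, -3.133, 0.003]
contact_force: [-12.3, -0.7, 9.9]
gripper_width: -0.0001
```

```bash
python3 st.py
```

```text
[0.5743 0.0026 0.1107] slot [[-0.0191 -0.0826]] [-0.007 -0.002 -1.   ] [-0.065  0.998 -0.001] [ 0.3   0.65 -0.52  1.81  0.43  0.81  1.2 ] -0.0001 [-12.3  -0.7   9.9]
turn to vertical, slot-aligned: [ 0.0019 -0.0071  0.0007]
```

A firm 12 N stop means the flap is shut. I'll back off well clear and check.

>>> carry_out:
  increments:
    - {"travel": [-0.015,-0.001,0],"rotation": [0,0,0],"jaw": 1}
    - {"travel": [-0.04,-0.003,0],"rotation": [0,0,0],"jaw": 1}
    - {"travel": [-0.065,-0.004,0.02],"rotation": [0,0,0],"jaw": 1}
    - {"travel": [-0.09,-0.005,0.05],"rotation": [0,0,0],"jaw": 1}
    - {"travel": [-0.1,0.03,0.08],"rotation": [0,0,0],"jaw": 1}
    - {"travel": [-0.1,0.065,0.1],"rotation": [0,0,0],"jaw": 1}
    - {"travel": [-0.1,0.1,0.1],"rotation": [0,0,0],"jaw": 1}
    - {"travel": [-0.1,0.135,0.1],"rotation": [0,0,0],"jaw": 1}

```text
time_s: 22.32
tool_pos: [0.4793, 0.14, 0.2137]
tcp_rot: [-0.1, 3.134, 0.001]
contact_force: [1.0, -0.1, -0.5]
gripper_width: -0.0002
```

>>> carry_out:
  increments:
    - {"travel": [0,0.035,0],"rotation": [0,0,0],"jaw": 1}
    - {"travel": [0,0.07,0],"rotation": [0,0,0],"jaw": 1}
    - {"travel": [0,0.105,0],"rotation": [0,0,0],"jaw": 1}
    - {"travel": [0,0.14,0],"rotation": [0,0,0],"jaw": 1}
    - {"travel": [0,0.17,0],"rotation": [0,0,0],"jaw": 1}
    - {"travel": [0,0.17,0],"rotation": [0,0,0],"jaw": 1}
    - {"travel": [0,0.17,0],"rotation": [0,0,0],"jaw": 1}

```text
time_s: 22.9
tool_pos: [0.4775, 0.3103, 0.2115]
tcp_rot: [-0.107, 3.138, 0.002]
contact_force: [0.4, -0.6, 0.3]
gripper_width: 0.0
```

```bash
python3 st.py; python3 - <<'E'
from h import *
t=Cam("top");s=Cam("side")
a=t.img[90:250,230:390,::-1];b=s.img[190:310,310:420,::-1]
a=cv2.resize(a,None,fx=2.5,fy=2.5,interpolation=2);b=cv2.resize(b,None,fx=3.5,fy=3.5,interpolation=2)
c=np.zeros((max(len(a),len(b)),a.shape[1]+b.shape[1],3),np.uint8);c[:len(a),:a.shape[1]]=a;c[:len(b),a.shape[1]:]=b
cv2.imwrite("pics/c8.png",c);print(c.shape)
g=cv2.cvtColor(t.img,cv2.COLOR_RGB2GRAY)
print("lead",[(r,int(g[r,266:282].mean())) for r in range(116,127)])
print("rear",[(r,g[r,268:283:2].tolist()) for r in range(208,222,2)])
for n,z,y in(("mug",.088,0),):pass
E
```

```text
[0.4775 0.3103 0.2115] slot [[-0.0957  0.2307]] [ 0.001  0.001 -1.   ] [-0.068  0.998  0.001] [-0.16  0.53 -0.66  1.76  0.38  0.99  0.67] 0.0 [ 0.4 -0.6  0.3]
turn to vertical, slot-aligned: [-0.0014  0.0013 -0.0029]
(420, 785, 3)
lead [(116, 179), (117, 179), (118, 179), (119, 179), (120, 182), (121, 185), (122, 188), (123, 190), (124, 188), (125, 187), (126, 187)]
rear [(208, [194, 188, 196, 195, 195, 196, 195, 195]), (210, [194, 189, 195, 197, 196, 201, 197, 196]), (212, [194, 190, 196, 196, 195, 198, 196, 195]), (214, [184, 173, 171, 165, 169, 172, 158, 150]), (216, [122, 117, 117, 116, 117, 115, 113, 112]), (218, [114, 114, 115, 114, 117, 110, 104, 98]), (220, [88, 81, 78, 80, 80, 80, 77, 79])]
```

View pics/c8.png

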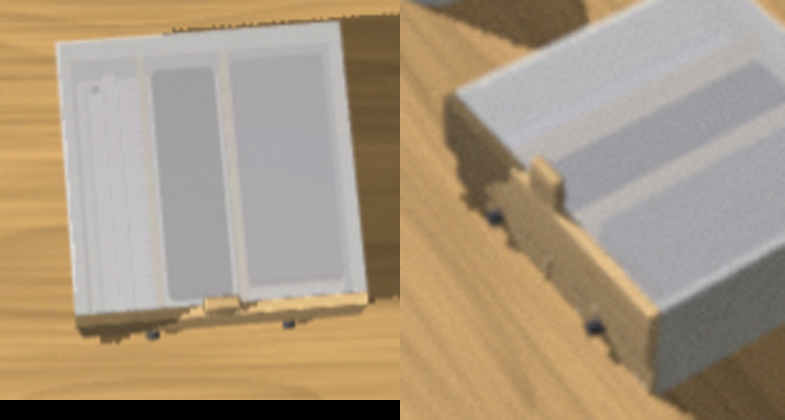

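The flap is flush with the front: the tongue matches the closed prediction in both views. The ruler lies straight in the left slot, its front edge at row 121 as before. I'm handing in.

```bash
python3 -c "
from plant import env
print(env.sign_off())"
```

```text
the job is handed in; nothing more can be done
None
```

The ruler is in the left slot, the flap is closed again, and I handed the job in at about 23 s; sign-off reports no verdict.

**What I did:** I opened the flap by gripping its tongue until it met its stop, at about 24 N. I gripped the farthest ruler by its rib, set it down once to re-grip farther forward, and slid it into the slot. I pushed the last part in with the tips tilted forward, lifted the tongue back along its arc, and pressed the flap shut against a firm 12 N stop.

**Last checks:**
- **Ruler:** measured just before closing the flap, its centre was about 0.112 m in from the slot mouth, from the two end holes (±2 mm). Its yaw to the slot was about 0. The final picture shows the front edge unmoved.
- **Flap:** it looks closed in both views.
- **Arm:** it is clear, and the contact force is near zero.

**Checks that disagreed or were not made:**
- **Closing by the tongue:** the flap moved without a clear stop there, so I added the press from the front.
- **First forward tilt:** it ran into arm limits and the tool drifted 21 mm sideways, well above the ruler and without contact.
- **Books, mug and speaker:** I never went near them, but I did not measure them again at the end.

I viewed 11 pictures, one over the budget of 10.

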